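# Nudge the drill plate onto its locating pins

## Robot

A 6-joint arm with a two-finger parallel gripper is mounted at the origin on a cart in front of the work surface, level with it; the furniture and walls round the work are solid. World frame = base frame: x ahead of the robot, y to its left, z up, the work surface at z = 0. Lengths are in m, angles in rad, forces in N, time in s.
With the tool pointing down it reaches from about 0.325 to 0.9 m from the base axis. Payload 6.1 kg.
Tool frame: the origin (TCP) lies on the mounting face of the last link; the fingertips stand 182 mm ahead of it and the grasp point (between the pads) lies 164 mm ahead of it; z points along the fingers, y is the line along which they close (so a half turn about z gives the same grasp; the last joint's range is limited). The gripper opens to 87 mm and grips with 3 to 60 N. Pads are 19 mm wide; open, the fingers measure 117 mm over their backs; the gripper's body (75 mm by 190 mm) begins 51 mm behind the grasp point.
Start: joints at [1.111, 0.22, 1.526, -0, 1.395, -0.126], TCP at [0.205, 0.59, 0.405] pointing down, gripper open.
Joint ranges: [-2.98, 2.98], [-0.91, 2.08], [0.09, 2.57], [-1.24, 4.39], [0.2, 2.65], [-2.68, 2.68]. Speed limits (rad/s): [2.57, 2.57, 3.01, 3.14, 3.14, 3.14].

## Interface

Orientations are given as a unit quaternion [w, x, y, z].
In Python, from rig import monitor, capture, bot gives the robot as it stands.
- The arm moves only by the tool apply_moves, never from a script. Its argument "commands" is a list of rows, each a list of 7 numbers: the shift along the tool's x, y, z in m, then the turn, a rotation vector about the tool's x, y, z in rad, then the finger opening in m, from 0 to 0.087. In form: [[dx, dy, dz, wx, wy, wz, gripper], ...]. A call has 1 to 20 rows; each row shifts and turns the commanded pose from where the row before left it, along the tool's axes as they then stand; what a row does not reach is not made up. A row lasts 1/12 s, in which the tool goes at most 41.7 mm and 7.16 degrees, less where a joint would pass 70% of its speed; a pose out of reach is approached as far as the arm can. A call with a gripper value outside its range is refused whole. The fingers move at their own pace and stop on an object; the grip force is fixed at half the most. Time passes only in rows, so rows that do not move let the fingers close. It gives the time, the measured TCP pose, the force, the opening and the grip force at its end, in the units of the state.
- monitor.observe(): the state, without advancing time (a new reading comes with each control period).
- capture(name): name is "side" or "top" or "wrist"; returns a dict with "pixels" (400x640x3 uint8, red, green, blue), "z_map" (400x640 float32, m along the optical axis (not along the pixel's ray), 0 where there is no reading), "fx", "fy", "cx", "cy" (pixels), "D" ([k1, k2, p1, p2, k3] as OpenCV has them; the pictures are not rectified), "eye" and "orientation" of the camera in the world. Camera axes: x right, y down, z forward; pixel columns grow to the right and rows downward; lengths in m; the calibration is good to about 2 mm. A picture is of the moment at which its call begins.
- bot.finish_job(): hands the job in; it is judged then, once.
The state is a dict: "t": time; "q": joint angles; "qd": joint speeds; "effort": joint torques, N m; "tool_pos": TCP position; "tcp_rot": TCP orientation; "contact_force": force on the tool from outside, world axes, zero at the start; "wrist_torque": the same for the moment, N m; "grip_width": opening from 0.0 (shut) to 1.0 (fully open); "gripper_force": force on a finger pad.
Only numpy, scipy, OpenCV 4.12 (cv2) and the standard library are available. Lean on these libraries where they do the work, as an engineer would, in place of code of your own. Each camera call takes 0.05 s, during which the arm holds its last target. There are 200 camera calls.

## Task

The aluminium drill plate lies crooked on top of the two locating pins of the drilling fixture. Push it sideways by its edges with the fingers, without gripping or lifting it, until its two holes drop over the two pins and the plate lies flat on the board. Leave the offcuts and the yellow screwdriver beside the fixture where they are, and finish clear of everything.

Things in the scene. Friction and masses are not known exactly. Their poses are not given: they have to be found in the camera images.
- drill_base: Plywood board of the fixture, screwed down (cannot move), 235 x 260 x 18 mm, top face 18 mm above the bench, with two steel pins at x = 0, y = +50 and -50 mm. Origin on the bench midway below the pins; x points away from the robot (yaw up to 0.22 rad), y left, z up. It reaches from x = -167.5 to +67.5 and y = -130 to +130 mm. Plate home: its origin at x = -20, y = 0, z = 18 mm, axes parallel.
- drill_plate: Loose aluminium plate 140 (x) x 160 (y) x 10 mm (z), 0.4 to 0.63 kg, three brass bushings flush in its top. Origin: centre of its underside; x to the far edge, y left, z up. Starts 15 to 36 mm short of home (towards the robot), up to 35 mm off to either side, turned up to 0.15 rad, lying on the pin tips with its near edge on the board (tilted about 0.1 rad); it drops as the holes meet the pins.
- hole_left (a point): Centre of the plate's left through hole, 13 mm in diameter, on its underside (plate x = +20, y = +50 mm).
- hole_right (a point): Centre of the plate's right through hole, 13 mm in diameter, on its underside (plate x = +20, y = -50 mm).
- pin_left (a point): Foot of the left pin, at the board's top face (board x = 0, y = +50 mm); fixed. The pin is upright, 10 mm in diameter and 12 mm high above the board, bullet-nosed: its upper 6 mm taper to a 4 mm tip.
- pin_right (a point): Foot of the right pin, at the board's top face (board x = 0, y = -50 mm); fixed. The pin is upright, 10 mm in diameter and 12 mm high above the board, bullet-nosed: its upper 6 mm taper to a 4 mm tip.
- offcut_long: Bystander: pale timber offcut 34 x 110 x 22 mm, lying loose on the bench to the right of the board. Origin at the centre of its underside.
- offcut_dark: Bystander: square dark timber offcut 48 x 48 x 26 mm, lying loose on the bench to the left of the board. Origin at the centre of its underside.
- yellow_screwdriver: Bystander: screwdriver with a yellow handle, 225 mm long, 31 mm thick, lying loose on the bench farther to the left. Origin at the centre of its underside.
Not all that is in view belongs to the job. What is shaped like the offcut_long but blue is not meant.

How it is judged:
By the outcome, as a careful person would: the job done as asked, in the order asked, and still so for the second after the job is handed in, with the robot touching nothing.
It also fails if it takes over 48 s, if anything falls off the work surface, if the arm or the gripper's body presses on something with over 40 N, if the wrist force passes 120 N, or if a joint passes its speed limit or range.

## Working session

There is one attempt and no reset: what is moved stays moved. The work goes in short steps, Python scripts to look and compute and a tool call to move; the robot and the scene stay as the last step left them, time stands still between calls to the robot, and variables do not carry over. Pictures are saved under pics/ and viewed, at most 10 in all, crops included, and the job is handed in when it is done.

Besides the shell and the picture viewer there is one more tool, called as name(argument=value, ...), one argument or row to a line, values as JSON. apply_moves: Moves the arm, as the interface text tells. Its arguments: {"type":"object","properties":{"commands":{"type":"array","items":{"type":"array","items":{"type":"number"}}}},"required":["commands"]}

```bash
ls; mkdir -p pics
python3 - <<'E'
from rig import monitor, capture, bot
import cv2, numpy as np, pickle
print(monitor.observe())
for n in ["top","side"]:
    c=capture(n); pickle.dump(c,open(f"pics/{n}0.pkl","wb"))
    cv2.imwrite(f"pics/{n}0.png",c["pixels"][:,:,::-1]); print(n,c["fx"],c["cx"],c["cy"],c["D"],c["eye"],c["orientation"])
E
```

```text
pics
{'t': 0.0, 'q': array([ 1.11091372e+00,  2.21227142e-01,  1.52760731e+00, -6.22787937e-06,
        1.39470068e+00, -1.26082436e-01]), 'qd': array([-0.00059905,  0.0003591 ,  0.00014648,  0.00044592,  0.00064768,
       -0.00242869]), 'effort': array([-1.40992594e-03, -4.94588363e+01, -3.87381470e+01,  6.96330937e-02,
        5.69542043e-02, -1.15365192e-04]), 'tool_pos': array([0.20464625, 0.59026168, 0.4036383 ]), 'tcp_rot': array([-2.77567941e-04,  1.66125693e-01,  9.86104107e-01, -9.30736873e-04]), 'contact_force': array([0.12470189, 0.01594202, 0.20468881]), 'wrist_torque': array([-0.01729845,  0.00169585,  0.02417948]), 'gripper_force': 0.0, 'grip_width': 1.0028707205201124}
top 411.7187304339433 320.85422619983143 202.27142114033649 [-0.0986425  0.         0.         0.         0.       ] [0.55238217 0.05047294 1.1405979 ] [ 0.0369229  -0.7057069   0.70705888 -0.02611903]
side 363.0657806459292 322.337200984364 204.32336366982406 [-0.04820402  0.          0.          0.          0.        ] [ 0.45285058 -0.86410674  0.46828447] [-0.53747149  0.83621005 -0.09432442  0.05458983]
```

View pics/top0.png

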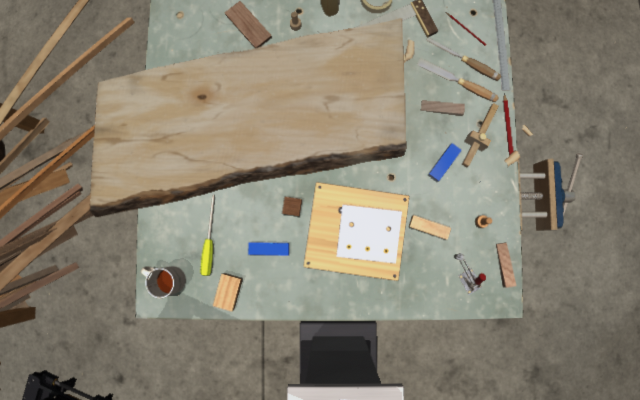

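View pics/side0.png

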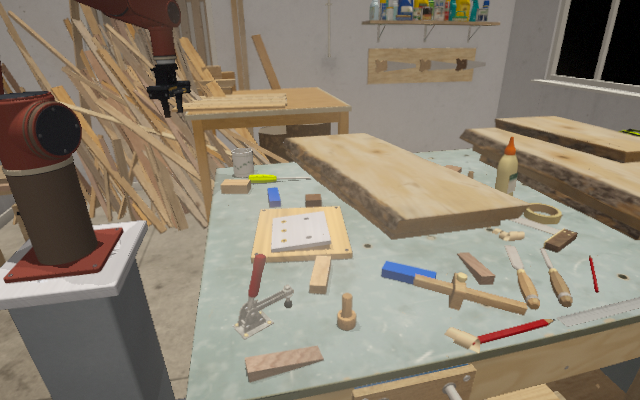

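The top view shows the board with corners near (319,184), (409,193), (397,280) and (305,267). The white plate sits right of centre, with holes at about (351,225) and (389,229), and the left pin is exposed at about (341,210). The side view shows a thick slab beyond the board, so I'll work from the near and right sides.

```bash
cat > h.py <<'E'
import numpy as np, cv2
from scipy.spatial.transform import Rotation as R
def ray(c,uv):
    K=np.array([[c["fx"],0,c["cx"]],[0,c["fy"],c["cy"]],[0,0,1]])
    p=cv2.undistortPoints(np.float32(uv).reshape(-1,1,2),K,np.array(c["D"]))[:,0]
    w,x,y,z=c["orientation"]
    return R.from_quat([x,y,z,w]).apply(np.c_[p,np.ones(len(p))])
def cast(c,uv,n,d):            # plane n.p=d
    r=ray(c,uv); e=np.array(c["eye"]); return e+r*((d-e@n)/(r@n))[:,None]
def quad(mask):
    cs=cv2.findContours(mask,cv2.RETR_EXTERNAL,cv2.CHAIN_APPROX_NONE)[0]
    k=max(cs,key=cv2.contourArea); hull=cv2.convexHull(k)
    for e in np.arange(2,20,.5):
        a=cv2.approxPolyDP(hull,e,True)[:,0]
        if len(a)<=4: break
    # refine: fit line to contour pixels near each side
    k=k[:,0].astype(float); L=[]
    for i in range(4):
        p,q=a[i].astype(float),a[(i+1)%4]; t=(q-p)/np.linalg.norm(q-p); s=(k-p)@t
        dd=abs((k-p)@[-t[1],t[0]]); l=np.linalg.norm(q-p)
        pts=k[(dd<2.5)&(s>.1*l)&(s<.9*l)]
        vx,vy,x,y=cv2.fitLine(np.float32(pts),cv2.DIST_HUBER,0,.01,.01).ravel(); L.append(np.cross([x,y,1],[x+vx,y+vy,1]))
    out=[]
    for i in range(4):
        x=np.cross(L[i-1],L[i]); out.append(x[:2]/x[2])
    return np.array(out)
def axes(P):   # corners -> centre, yaw, sizes; side 'far' = largest x
    P=P[np.argsort(P[:,0])]; n=P[:2][np.argsort(P[:2,1])]; f=P[2:][np.argsort(P[2:,1])]  # right,left
    x=(f-n).sum(0); y=(n[1]-n[0]+f[1]-f[0])
    return P.mean(0),np.arctan2(x[1],x[0]),np.arctan2(-y[0],y[1]),np.linalg.norm(x)/2,np.linalg.norm(y)/2,np.vstack([n,f])
def masks(c):
    hsv=cv2.cvtColor(c["pixels"],cv2.COLOR_RGB2HSV)
    roi=np.zeros((400,640),np.uint8); roi[165:300,290:425]=255
    wood=cv2.inRange(hsv,(8,60,120),(30,255,255))&roi; roi[:]=0; roi[190:275,315:425]=255
    white=cv2.inRange(hsv,(0,0,150),(179,45,255))&roi
    o=np.ones((3,3),np.uint8)
    white=cv2.morphologyEx(white,cv2.MORPH_OPEN,o); return wood,white
def measure(c,tilt=True,board=None):
    wood,white=masks(c); Z=np.array([0,0,1.])
    if board is None:
        b=axes(cast(c,quad(cv2.morphologyEx(wood|white,cv2.MORPH_OPEN,np.ones((5,5)))),Z,.018))
        yaw=(b[1]+b[2])/2; u=np.array([np.cos(yaw),np.sin(yaw)])
        o=b[0][:2]+.05*u; print("board yaw",b[1:3],"size",b[3:5],"origin",o)
        board=(o,yaw)
    o,yaw=board; q=quad(white); n,d=Z,.033
    for _ in range(4):
        p=axes(cast(c,q,n,d)); C=p[5]
        if tilt:
            v=np.array([np.cos(p[1]),np.sin(p[1]),0]); near=C[:2].mean(0)
            s=.012/max(.05,(o-near[:2])@v[:2]); n=np.array([0,0,1.])-s*v; d=.028-s*(near@v)
        else: n,d=Z,.028
    y=(p[1]+p[2])/2; rel=p[0][:2]-o; Rm=np.array([[np.cos(yaw),np.sin(yaw)],[-np.sin(yaw),np.cos(yaw)]])
    print("plate yaw",p[1:3],"size",p[3:5],"centre in board mm",(Rm@rel*1e3).round(1),"yaw rel",round(y-yaw,3))
    print("corners in board mm NR NL FR FL\n",((C[:,:2]-o)@Rm.T*1e3).round(1))
    return board
E
python3 - <<'E'
import pickle,cv2,numpy as np
from h import *
c=pickle.load(open("pics/top0.pkl","rb")); 
w,wh=masks(c); cv2.imwrite("pics/m.png",cv2.resize(np.hstack([w[160:300,280:430],wh[160:300,280:430]]),None,fx=2.5,fy=2.5))
measure(c)
Z=np.array([0,0,1.]); print(cast(c,[[341,210]],Z,.028),cast(c,[[351,225],[389,229]],Z,.04))
print("z slab", c["eye"][2]-c["z_map"][160,230], c["eye"][2]-c["z_map"][120,380])
E
```

```text
board yaw (np.float64(-0.052778314125473284), np.float64(-0.029794911416685454)) size (np.float64(0.23208523546752807), np.float64(0.3095948957704658)) origin [ 0.62356043 -0.06134613]
plate yaw (np.float64(-0.1136217493715882), np.float64(-0.11489268612723286)) size (np.float64(0.13848800489512933), np.float64(0.15827395598953203)) centre in board mm [-57.   -1.9] yaw rel -0.073
corners in board mm NR NL FR FL
 [[-131.4  -75.7]
 [-120.1   81.8]
 [   5.7  -86. ]
 [  17.7   72.2]]
[[0.63074631 0.01290279 0.028     ]] [[ 0.58968304 -0.01318266  0.04      ]
 [ 0.57869456 -0.11465108  0.04      ]]
z slab 0.06311269803880148 0.059429250200971895
```

View pics/m.png

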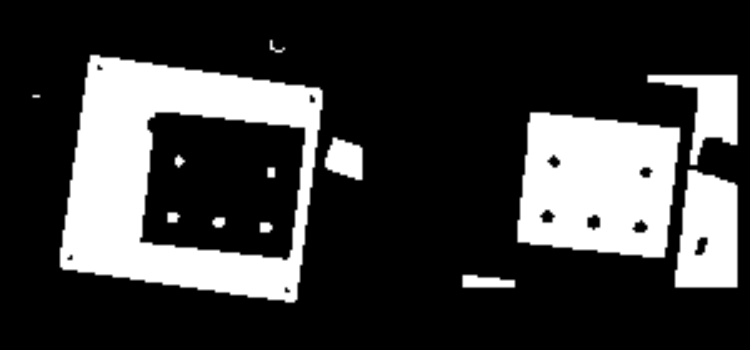

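The wood mask gives a clean board quad and the white mask a clean plate. The bench leaked in only where I merged the two masks, so I'll use wood alone for the board.

```bash
sed -i 's/quad(cv2.morphologyEx(wood|white,cv2.MORPH_OPEN,np.ones((5,5))))/quad(cv2.morphologyEx(wood,cv2.MORPH_OPEN,np.ones((3,3))))/' h.py
python3 - <<'E'
import pickle
from h import *
c=pickle.load(open("pics/top0.pkl","rb")); o,y=measure(c)
Rm=np.array([[np.cos(y),np.sin(y)],[-np.sin(y),np.cos(y)]]); Z=np.array([0,0,1.])
print("pinL in board",Rm@(cast(c,[[341,209.5]],Z,.028)[0,:2]-o))
E
```

```text
board yaw (np.float64(-0.14432985100088552), np.float64(-0.14992165783349864)) size (np.float64(0.2326706402955639), np.float64(0.2574101764674818)) origin [ 0.62410895 -0.0363416 ]
plate yaw (np.float64(-0.113448125108071), np.float64(-0.11489175505340088)) size (np.float64(0.1384902749885021), np.float64(0.15825681882339548)) centre in board mm [-53.4 -32.7] yaw rel 0.033
corners in board mm NR NL FR FL
 [[-119.6 -114. ]
 [-125.    43.9]
 [  17.9 -109.7]
 [  13.1   48.8]]
pinL in board [0.00069019 0.04987707]
```

The board origin agrees with the visible pin, which comes out at (0.7, 49.9) mm. The plate is at (-53, -33) mm, 33 mm short of home in each axis, and turned +0.033 rad. Plan: push it left with both fingers in line along its right edge, then push forward with both fingers on the near edge.

apply_moves(
  commands=[
    [0, 0, 0, 0, 0, 0.1153, 0.087],
    [0, 0, 0, 0, 0, 0.1153, 0.087],
    [0, 0, 0, 0, 0, 0.1153, 0.087],
    [0, 0, 0, 0, 0, 0.1153, 0.087],
    [0, 0, 0, 0, 0, 0.1153, 0.087],
    [0, 0, 0, 0, 0, 0.1153, 0.087],
    [0, 0, 0, 0, 0, 0.1153, 0.087],
    [0, 0, 0, 0, 0, 0.1153, 0.087],
    [0, 0, 0, 0, 0, 0.1153, 0.087],
    [0, 0, 0, 0, 0, 0.1153, 0.087],
    [0, 0, 0, 0, 0, 0.1153, 0.087],
    [0, 0, 0, 0, 0, 0.1153, 0.087],
    [-0.013, 0.009, 0, 0, 0, 0, 0.087],
    [-0.0263, 0.0175, 0, 0, 0, 0, 0.087],
    [-0.0263, 0.0175, 0, 0, 0, 0, 0.087],
    [-0.0263, 0.0175, 0, 0, 0, 0, 0.087],
    [-0.0263, 0.0175, 0, 0, 0, 0, 0.087],
    [-0.0263, 0.0175, 0, 0, 0, 0, 0.087],
    [-0.0263, 0.0175, 0, 0, 0, 0, 0.087],
    [-0.0263, 0.0175, 0, 0, 0, 0, 0.087],
  ],
)

```text
t: 1.77
tool_pos: [0.3062, 0.3748, 0.4043]
tcp_rot: [0.0, 0.757, 0.654, -0.0]
contact_force: [1.4, 1.0, 0.4]
grip_width: 0.999
gripper_force: 0.0
```

apply_moves(
  commands=[
    [-0.0263, 0.0175, 0, 0, 0, 0, 0.087],
    [-0.0263, 0.0175, 0, 0, 0, 0, 0.087],
    [-0.0263, 0.0175, 0, 0, 0, 0, 0.087],
    [-0.0263, 0.0175, 0, 0, 0, 0, 0.087],
    [-0.0263, 0.0175, 0, 0, 0, 0, 0.087],
    [-0.0263, 0.0175, 0, 0, 0, 0, 0.087],
    [-0.0263, 0.0175, 0.01, 0, 0, 0, 0.087],
    [-0.0263, 0.0175, 0.01, 0, 0, 0, 0.087],
    [-0.0263, 0.0175, 0.01, 0, 0, 0, 0.087],
    [-0.0263, 0.0175, 0.01, 0, 0, 0, 0.087],
    [-0.0263, 0.0175, 0.01, 0, 0, 0, 0.087],
    [-0.0263, 0.0175, 0.01, 0, 0, 0, 0.087],
    [-0.0263, 0.0175, 0.01, 0, 0, 0, 0.087],
    [-0.0263, 0.0175, 0.01, 0, 0, 0, 0.087],
    [-0.0263, 0.0175, 0.01, 0, 0, 0, 0.087],
    [-0.0263, 0.0175, 0.01, 0, 0, 0, 0.087],
    [-0.0263, 0.0175, 0.01, 0, 0, 0, 0.087],
    [-0.0263, 0.0175, 0.01, 0, 0, 0, 0.087],
    [-0.013, 0.009, 0, 0, 0, 0, 0.087],
    [0, 0, 0, 0, 0, 0, 0.087],
  ],
)

```text
t: 3.43
tool_pos: [0.556, -0.1551, 0.2836]
tcp_rot: [-0.0, 0.758, 0.652, -0.0]
contact_force: [0.2, 0.9, -0.2]
grip_width: 0.999
gripper_force: 0.0
```

```bash
cat >> h.py <<'E'
BO=np.array([.62411,-.03634]); BY=-.147
BR=np.array([[np.cos(BY),np.sin(BY)],[-np.sin(BY),np.cos(BY)]])
def tool(s):
    w,x,y,z=s["tcp_rot"]; M=R.from_quat([x,y,z,w]).as_matrix()
    print("t",round(s["t"],2),"TCP board mm",(BR@(s["tool_pos"][:2]-BO)*1e3).round(1),"tip z mm",round((s["tool_pos"][2]-.182)*1e3,1),
     "tool y rel board deg",np.degrees(np.arctan2(M[1,1],M[0,1])-BY).round(2),"tilt",M[:2,2].round(4),"F",s["contact_force"].round(1))
E
python3 - <<'E'
from rig import monitor, capture
from h import *
import pickle
tool(monitor.observe())
c=capture("wrist"); cv2.imwrite("pics/w1.png",c["pixels"][:,:,::-1]); pickle.dump(c,open("pics/w1.pkl","wb"))
c=pickle.load(open("pics/top0.pkl","rb")); w,_=masks(c)
hsv=cv2.cvtColor(c["pixels"],cv2.COLOR_RGB2HSV); m=cv2.inRange(hsv,(5,50,100),(30,255,255)); m[:210]=0;m[245:]=0;m[:,:408]=0;m[:,460:]=0
k=max(cv2.findContours(m,0,2)[0],key=cv2.contourArea); b=cv2.boxPoints(cv2.minAreaRect(k)); print(b, ((cast(c,b,np.array([0,0,1.]),.022)[:,:2]-BO)@BR.T*1e3).round(0))
E
```

```text
t 3.43 TCP board mm [ -50.  -127.5] tip z mm 101.6 tool y rel board deg -0.15 tilt [-0.001  -0.0004] F [ 0.2  0.9 -0.2]
[[408.10004 226.70003]
 [412.30005 214.10002]
 [451.30005 227.10002]
 [447.10004 239.70003]] [[ -19. -137.]
 [  17. -144.]
 [  -3. -255.]
 [ -39. -248.]]
```

View pics/w1.png

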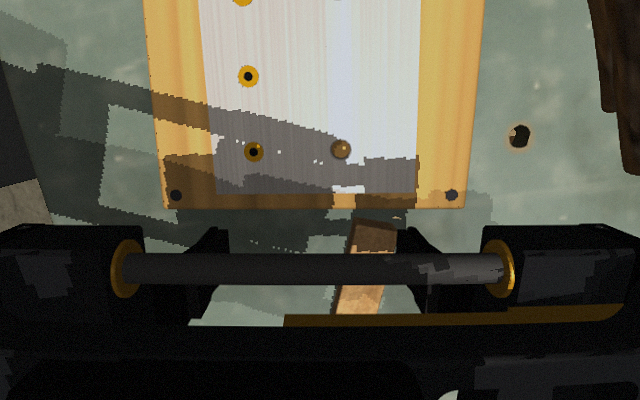

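The wrist view shows the plate's right edge at row ~193 and the board's right edge at row ~207. The pale offcut sits just under the jaw line at (370,240). I'll keep the tips at 25 mm, above the 22 mm offcut, and push left.

apply_moves(
  commands=[
    [-0.002, 0, 0.015, 0, 0, 0, 0.087],
    [0, 0, 0.018, 0, 0, 0, 0.087],
    [0, 0, 0.018, 0, 0, 0, 0.087],
    [0, 0, 0.015, 0, 0, 0, 0.087],
    [0, 0, 0.01, 0, 0, 0, 0.087],
    [0, 0, 0, 0, 0, 0, 0.087],
  ],
)

```text
t: 3.98
tool_pos: [0.5544, -0.153, 0.2075]
tcp_rot: [-0.001, 0.757, 0.654, -0.001]
contact_force: [0.6, -0.8, 0.1]
grip_width: 0.999
gripper_force: 0.0
```

apply_moves(
  commands=[
    [0.003, 0, 0, 0, 0, 0, 0.087],
    [0.003, 0, 0, 0, 0, 0, 0.087],
    [0.003, 0, 0, 0, 0, 0, 0.087],
    [0.003, 0, 0, 0, 0, 0, 0.087],
    [0.003, 0, 0, 0, 0, 0, 0.087],
    [0.003, 0, 0, 0, 0, 0, 0.087],
    [0.003, 0, 0, 0, 0, 0, 0.087],
    [0.003, 0, 0, 0, 0, 0, 0.087],
    [0.003, 0, 0, 0, 0, 0, 0.087],
    [0.003, 0, 0, 0, 0, 0, 0.087],
    [0, 0, 0, 0, 0, 0, 0.087],
  ],
)

```text
t: 4.9
tool_pos: [0.5598, -0.1239, 0.2089]
tcp_rot: [-0.0, 0.757, 0.654, 0.0]
contact_force: [-0.8, -0.0, 0.7]
grip_width: 0.996
gripper_force: 0.3
```

```bash
cat > look.py <<'E'
import sys; from rig import monitor, capture
from h import *
s=monitor.observe(); tool(s); c=capture("top"); cv2.imwrite(f"pics/{sys.argv[1]}.png",cv2.resize(c["pixels"][150:310,270:470,::-1],None,fx=3,fy=3))
w=capture("wrist"); cv2.imwrite(f"pics/{sys.argv[1]}w.png",w["pixels"][:,:,::-1])
try: measure(c,board=(BO,BY),tilt=len(sys.argv)<3)
except Exception as e: print(e)
E
python3 look.py a
```

```text
t 4.9 TCP board mm [-50.8 -96.1] tip z mm 26.9 tool y rel board deg 0.04 tilt [0.0004 0.0004] F [-0.8 -0.   0.7]
plate yaw (np.float64(-0.2014630623332142), np.float64(-0.13942414112785276)) size (np.float64(0.13892051717190262), np.float64(0.14220536434960246)) centre in board mm [-51.6   5.8] yaw rel -0.023
corners in board mm NR NL FR FL
 [[-119.6  -57.4]
 [-121.7   76.5]
 [  17.4  -73.2]
 [  17.3   77.3]]
```

View pics/a.png

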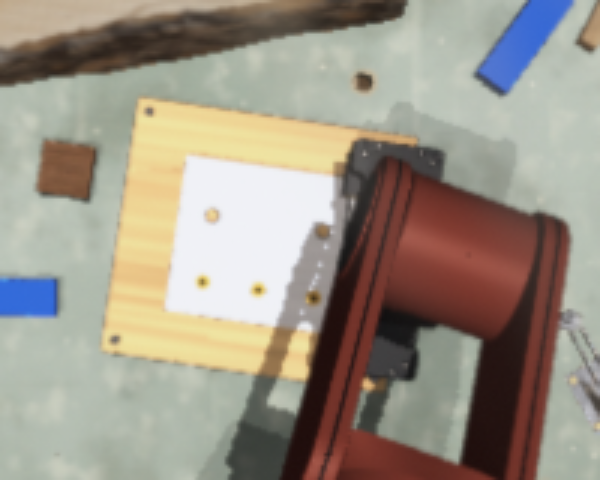

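The crop shows the plate squared to the board, with its left edge visible at board y ≈ +77 mm and about 2 mm still to go. I'll push 2 mm more, back off, rise and look with the plate unobstructed.

apply_moves(
  commands=[
    [0.001, 0, 0, 0, 0, 0, 0.087],
    [0.001, 0, 0, 0, 0, 0, 0.087],
    [0.0005, 0, 0, 0, 0, 0, 0.087],
    [0, 0, 0, 0, 0, 0, 0.087],
    [-0.003, 0, 0, 0, 0, 0, 0.087],
    [-0.007, 0, 0, 0, 0, 0, 0.087],
    [-0.005, 0, -0.012, 0, 0, 0, 0.087],
    [0, 0, -0.025, 0, 0, 0, 0.087],
    [0, -0.01, -0.03, 0, 0, -0.12, 0.087],
    [0, -0.01, -0.02, 0, 0, -0.12, 0.087],
    [0, 0, 0, 0, 0, -0.12, 0.087],
    [0, 0, 0, 0, 0, -0.12, 0.087],
    [0, 0, 0, 0, 0, -0.12, 0.087],
    [0, 0, 0, 0, 0, -0.12, 0.087],
    [0, 0, 0, 0, 0, -0.12, 0.087],
    [0, 0, 0, 0, 0, -0.12, 0.087],
    [0, 0, 0, 0, 0, -0.12, 0.087],
    [0, 0, 0, 0, 0, -0.12, 0.087],
    [0, 0, 0, 0, 0, -0.12, 0.087],
    [0, 0, 0, 0, 0, -0.12, 0.087],
  ],
)

```text
t: 6.67
tool_pos: [0.5379, -0.1357, 0.2968]
tcp_rot: [0.0, 0.136, 0.991, -0.0]
contact_force: [-0.3, -0.2, 0.4]
grip_width: 1.003
gripper_force: 0.0
```

```bash
python3 -c "
from rig import monitor
from h import *
tool(monitor.observe())"
```

```text
t 6.67 TCP board mm [ -70.7 -110.9] tip z mm 114.8 tool y rel board deg 82.84 tilt [ 0.0009 -0.0002] F [-0.3 -0.2  0.4]
```

apply_moves(
  commands=[
    [0, 0, 0, 0, 0, -0.0625, 0.087],
    [0, 0, 0, 0, 0, -0.0625, 0.087],
    [0.015, 0.02, 0, 0, 0, 0, 0.087],
    [0.02, 0.03, 0, 0, 0, 0, 0.087],
    [0.02, 0.03, 0, 0, 0, 0, 0.087],
    [0.02, 0.031, 0, 0, 0, 0, 0.087],
    [0, 0, 0, 0, 0, 0, 0.087],
  ],
)

```text
t: 7.25
tool_pos: [0.4782, -0.0103, 0.2958]
tcp_rot: [-0.001, 0.075, 0.997, 0.001]
contact_force: [0.1, 0.2, -0.2]
grip_width: 0.997
gripper_force: 0.0
```

```bash
python3 look.py b
```

```text
t 7.25 TCP board mm [-148.1    4.4] tip z mm 113.8 tool y rel board deg 89.83 tilt [-0.0022  0.0027] F [ 0.1  0.2 -0.2]
plate yaw (np.float64(-0.14816078949264364), np.float64(-0.17672796466739307)) size (np.float64(0.1338834129723466), np.float64(0.15761414785521013)) centre in board mm [-49.6  -0.5] yaw rel -0.015
corners in board mm NR NL FR FL
 [[-121.1  -79.1]
 [-111.3   78.2]
 [  17.2  -79.5]
 [  16.8   78.3]]
```

View pics/b.png

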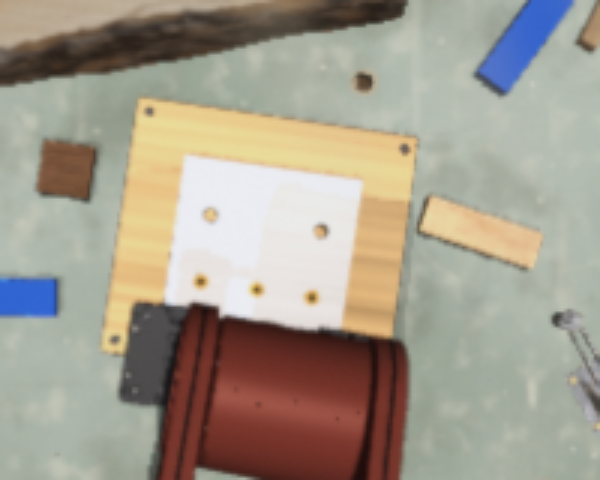

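The plate is now centred sideways (-0.5 mm) and parallel to the board (far corners at x 17.2 and 16.8). Next I descend behind the near edge and push forward.

apply_moves(
  commands=[
    [0, -0.004, 0.015, 0, 0, -0.003, 0.087],
    [0, 0, 0.022, 0, 0, 0, 0.087],
    [0, 0, 0.022, 0, 0, 0, 0.087],
    [0, 0, 0.02, 0, 0, 0, 0.087],
    [0, 0, 0.012, 0, 0, 0, 0.087],
    [0, 0, 0, 0, 0, 0, 0.087],
  ],
)

```text
t: 7.85
tool_pos: [0.4793, -0.0192, 0.2025]
tcp_rot: [-0.002, 0.075, 0.997, 0.0]
contact_force: [-0.8, 0.4, -0.2]
grip_width: 0.998
gripper_force: 0.0
```

apply_moves(
  commands=[
    [-0.003, 0, 0, 0, 0, 0, 0.087],
    [-0.003, 0, 0, 0, 0, 0, 0.087],
    [-0.003, 0, 0, 0, 0, 0, 0.087],
    [-0.003, 0, 0, 0, 0, 0, 0.087],
    [-0.003, 0, 0, 0, 0, 0, 0.087],
    [-0.003, 0, 0, 0, 0, 0, 0.087],
    [-0.003, 0, 0, 0, 0, 0, 0.087],
    [-0.003, 0, 0, 0, 0, 0, 0.087],
    [-0.003, 0, 0, 0, 0, 0, 0.087],
    [-0.003, 0, 0, 0, 0, 0, 0.087],
    [-0.003, 0, 0, 0, 0, 0, 0.087],
    [-0.003, 0, 0, 0, 0, 0, 0.087],
    [0, 0, 0, 0, 0, 0, 0.087],
  ],
)

```text
t: 8.93
tool_pos: [0.5164, -0.0235, 0.2048]
tcp_rot: [0.001, 0.075, 0.997, -0.0]
contact_force: [-0.5, 1.1, -0.6]
grip_width: 0.997
gripper_force: 0.6
```

```bash
python3 look.py d
```

```text
t 8.93 TCP board mm [-108.4   -3.1] tip z mm 22.8 tool y rel board deg 89.86 tilt [ 0.0014 -0.0002] F [-0.5  1.1 -0.6]
plate yaw (np.float64(-0.15215607519332575), np.float64(-0.13950275943299636)) size (np.float64(0.1015207756680118), np.float64(0.15790700626711326)) centre in board mm [-9.8 -0.6] yaw rel 0.001
corners in board mm NR NL FR FL
 [[-58.5 -79.1]
 [-60.6  78.3]
 [ 40.1 -80.1]
 [ 39.8  78.3]]
```

View pics/d.png

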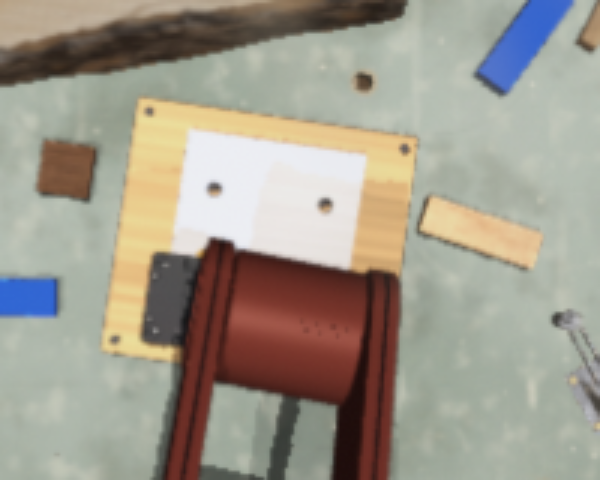

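The plate has moved forward with its far edge at ~41–42 mm (home is 50 mm), still parallel and centred. It has not dropped yet, so I'll continue in 1 mm steps and watch the force and depth.

apply_moves(
  commands=[
    [-0.001, 0, 0, 0, 0, 0, 0.087],
    [-0.001, 0, 0, 0, 0, 0, 0.087],
    [-0.001, 0, 0, 0, 0, 0, 0.087],
    [-0.001, 0, 0, 0, 0, 0, 0.087],
    [0, 0, 0, 0, 0, 0, 0.087],
    [0, 0, 0, 0, 0, 0, 0.087],
  ],
)

```text
t: 9.53
tool_pos: [0.5201, -0.0241, 0.205]
tcp_rot: [0.001, 0.075, 0.997, -0.0]
contact_force: [0.9, 0.4, 0.2]
grip_width: 1.002
gripper_force: 0.0
```

```bash
cat >> h.py <<'E'
def flat(c):   # mean top height (mm) of plate patches, far-left / far-right / middle, from depth
    for b in [(.035,.06),(.035,-.06),(-.02,.06),(-.02,-.06),(.062,.1)]:
        w=np.r_[BO+BR.T@np.array(b),.03]; q=np.array(c["orientation"]); M=R.from_quat(q[[1,2,3,0]])
        p=M.inv().apply(w-c["eye"]); r=M.as_rotvec()
        K=np.array([[c["fx"],0,c["cx"]],[0,c["fy"],c["cy"]],[0,0,1]])
        u,v=cv2.projectPoints(p[None],np.zeros(3),np.zeros(3),K,np.array(c["D"]))[0].ravel().round().astype(int)
        z=np.median(c["z_map"][v-2:v+3,u-2:u+3]); ry=ray(c,[[u,v]])[0]; print(b,"z mm",round((c["eye"][2]+ry[2]*z)*1e3,1))
E
sed -i '/^try/i flat(c)' look.py; python3 look.py e
```

```text
t 9.53 TCP board mm [-104.7   -3.1] tip z mm 23.0 tool y rel board deg 89.86 tilt [ 0.0019 -0.0004] F [0.9 0.4 0.2]
(0.035, 0.06) z mm 28.4
(0.035, -0.06) z mm 27.6
(-0.02, 0.06) z mm 28.0
(-0.02, -0.06) z mm 28.1
(0.062, 0.1) z mm 16.8
plate yaw (np.float64(-0.13924939759489477), np.float64(-0.10032094389462226)) size (np.float64(0.10619137274596001), np.float64(0.15659944015008234)) centre in board mm [-5.3  0.9] yaw rel 0.027
corners in board mm NR NL FR FL
 [[-49.7 -78.2]
 [-64.7  79.1]
 [ 46.5 -76.5]
 [ 46.9  79.1]]
```

Depth reads 28 mm across the plate, so it has dropped and lies flat. Next I back off, rise and verify.

apply_moves(
  commands=[
    [0.003, 0, 0, 0, 0, 0, 0.087],
    [0.008, 0, 0, 0, 0, 0, 0.087],
    [0.012, 0, 0, 0, 0, 0, 0.087],
    [0, 0, -0.015, 0, 0, 0, 0.087],
    [0, 0, -0.03, 0, 0, 0, 0.087],
    [0, 0, -0.035, 0, 0, 0, 0.087],
    [0.01, 0, -0.035, 0, 0, 0, 0.087],
    [0.02, 0, -0.035, 0, 0, 0, 0.087],
    [0.02, 0, -0.03, 0, 0, 0, 0.087],
    [0.02, 0.02, -0.02, 0, 0, 0, 0.087],
    [0.01, 0.03, 0, 0, 0, 0, 0.087],
    [0, 0.035, 0, 0, 0, 0, 0.087],
    [0, 0.035, 0, 0, 0, 0, 0.087],
    [0, 0.035, 0, 0, 0, 0, 0.087],
    [0, 0.035, 0, 0, 0, 0, 0.087],
    [0, 0.035, 0, 0, 0, 0, 0.087],
    [0, 0.03, 0, 0, 0, 0, 0.087],
    [0, 0.02, 0, 0, 0, 0, 0.087],
    [0, 0, 0, 0, 0, 0, 0.087],
    [0, 0, 0, 0, 0, 0, 0.087],
  ],
)

```text
t: 11.3
tool_pos: [0.458, 0.2639, 0.4042]
tcp_rot: [-0.0, 0.073, 0.997, -0.0]
contact_force: [-0.5, -0.1, 0.0]
grip_width: 1.003
gripper_force: 0.0
```

```bash
python3 look.py f flat
```

```text
t 11.3 TCP board mm [-208.3  272.7] tip z mm 222.2 tool y rel board deg 89.99 tilt [-0.0009 -0.0007] F [-0.5 -0.1  0. ]
(0.035, 0.06) z mm 27.3
(0.035, -0.06) z mm 28.0
(-0.02, 0.06) z mm 28.5
(-0.02, -0.06) z mm 28.7
(0.062, 0.1) z mm 17.1
plate yaw (np.float64(-0.14927698463238942), np.float64(-0.14663748371817892)) size (np.float64(0.13879456837552484), np.float64(0.15893183413367185)) centre in board mm [-19.9  -0.3] yaw rel -0.001
corners in board mm NR NL FR FL
 [[-89.4 -79.5]
 [-89.2  79.3]
 [ 49.6 -80. ]
 [ 49.3  79.1]]
```

View pics/f.png

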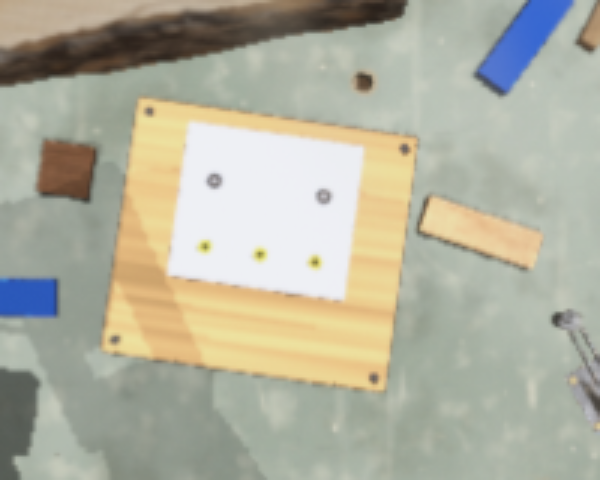

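Both pins show centred in their holes, at (214,180) and (323,196) in the crop. The plate is flat at (-19.9, -0.3) mm, yaw error is -0.001 rad, the two offcuts are where they were and the arm is clear.

```bash
python3 -c "
from rig import bot
print(bot.finish_job())"
```

```text
the job is handed in; nothing more can be done
None
```

The drill plate lies flat on the board with both holes over the pins, within about 0.5 mm of home; the bystanders weren't touched, the arm is clear, and the job was handed in at about 11.4 s.

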